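Take the pressure roller out of its stand and lay it on the cleaning cradle

TASK

Take the rubber roller out for cleaning: first flip the cam lever on the side of the roller stand fully back, away from the slot mouths, then take the roller forward and down out of the open front ends of the slots, and lay it on the low cradle with an axle end in each V notch. Leave the lever open and the roller lying still, do not let the roller drop onto the desk, and leave the other things on the desk where they are.

Things in the scene. Friction and masses are not known exactly. Their poses are not given: they have to be found in the camera images.
- roller_stand: Fixed metal stand. Origin on the desk under its middle; -x is its front, y along the roller. Two 10 mm fork cheeks at |y| 58..68 mm, top z 140 mm, on a 10 mm base plate (x -30..75, |y| to 75 mm), joined by a 10 mm rod at x 44, z 30 mm; open above and in front between the cheeks. Each has a slot, closed above, open at its lower front end. Left or right of the cradle, turned up to 0.3 rad.
- seat (a point): Centre of the seated roller: x 12, y 0, z 95 mm in the stand's frame. Here the slot is level and 21 mm high (z about 89..110 mm); its floor tilts 6 degrees down to its back wall at x 18 mm, so the axle stays by itself when the lever is open.
- bend (a point): Slot centre where the level part ends, midway between the cheeks: x -6, y 0, z 97 mm in the stand's frame. From here the slot, 17 mm wide, runs 45 degrees down and forward to mouth.
- mouth (a point): Centre of the slots' open front end, midway between the cheeks: x -48, y 0, z 55 mm in the stand's frame. An axle 6 to 9 mm further down the 45 degree line (about x -53, z 50 mm) is clear of the slot and can be taken straight forward.
- cam_lever (a joint): Cam lever outside the stand's left (+y) cheek, y 68..100 mm; pivot along the stand's y at x -5, z 128 mm. 0 = closed: the 38 mm cam lobe hangs down across the slot in front of the axle, the handle points up and forward at 45 degrees. Grows as the handle goes over the top to the back; 1.6 rad = open, at its stop. Starts at 0..0.12. Friction holds it anywhere; a 3 to 5 N push at the knob moves it.
- lever_knob (a point): Middle of the black grip at the end of the lever: a cylinder of 15 mm diameter, 32 mm long along the stand's y, 75 mm from the lever's pivot, at y 84 mm in the stand's frame; it can be pushed over from the front. Height 181 mm when closed, 203 mm at the top of its swing.
- roller: Loose black rubber roller, 0.2 to 0.4 kg, with its axle in both slots. Origin at its centre, y along its axle. Sleeve 40 mm in diameter, 110 mm long, may be gripped across its diameter from above; steel axle 12 mm in diameter, 160 mm long over all (25 mm sticks out at each end). Either way round will do.
- cradle: Fixed low cradle. Origin on the desk under its middle; y along the roller to be laid, x across. Base plate 64 x 176 x 8 mm; two 10 mm end plates at |y| 60..70 mm, each with an open-topped 90 degree V notch (lowest point z 36, horns to z 59 mm, |x| to 30 mm). Free for fingers between the end plates. Turned up to 0.3 rad.
- cradle_rest (a point): Where the roller's centre is when it lies in both notches: x 0, y 0, z 45 mm in the cradle's frame.
- cal_weight: Bystander: small squat brass-coloured check weight with a knob, 30 mm across, 48 mm tall. Origin at the centre of its underside.
- lab_notebook: Bystander: dark spiral notebook lying flat, 105 x 152 x 14 mm. Origin at the centre of its underside.
- marker_black: Bystander: marker pen lying flat, 135 mm long, 17 mm thick. Origin at the centre of its underside.
- stain_bottle: Bystander: small reagent bottle with a black screw cap, 46 mm across, 85 mm tall. Origin at the centre of its underside.
- tweezers: Bystander: steel tweezers lying flat on the notebook, 122 mm long, 9 mm high. Origin at the centre of its underside.

How it is judged:
By the outcome, as a careful person would: the job done as asked, in the order asked, and still so for the second after the job is handed in, with the robot touching nothing.
It also fails if it takes over 61 s, if anything falls off the work surface, if the arm or the gripper's body presses on something with over 40 N, if the wrist force passes 120 N, or if a joint passes its speed limit or range.

ROBOT

A 6-joint arm with a two-finger parallel gripper is mounted at the origin on a cart in front of the work surface, level with it; the furniture and walls round the work are solid. World frame = base frame: x ahead of the robot, y to its left, z up, the work surface at z = 0. Lengths are in m, angles in rad, forces in N, time in s.
With the tool pointing down it reaches from about 0.25 to 0.725 m from the base axis. Payload 9.7 kg.
Tool frame: the origin (TCP) lies on the centre line of the jaws, within the pads' length; the fingertips stand 25 mm ahead of it and the grasp point (between the pads) lies 6 mm ahead of it; y points along the fingers, z is the direction in which the jaws open and shut, and the axes are right-handed (so a half turn about y gives the same grasp; the last joint's range is limited). The gripper opens to 85 mm and grips with 20 to 120 N. Pads are 22 mm wide; open, the fingers measure 114 mm over their backs; the gripper's body (76 mm by 85 mm) begins 54 mm behind the grasp point. The pads swing forward as they close: fully open they stand 13 mm farther back than shut.
Start: joints at [-1.31, 0.087, 0.176, 1.66, 0, 1.571], TCP at [0.142, -0.531, 0.256] pointing down, gripper open.
Joint ranges: [-3.13, 3.13], [-0.85, 1.81], [-1.15, 1.24], [-2.2, 2.28], [-1.44, 1.52], [-3.14, 3.14]. Speed limits (rad/s): [2.22, 2.22, 2.57, 3.14, 3.14, 3.14].

INTERFACE

Orientations are given as a rotation vector (axis times angle).
In Python, from plant import read_state, grab_frame, calibration, job_done gives the robot as it stands.
- The arm moves only by the shell command python3 -m jog 'ROWS'. ROWS is a JSON object of lists of equal length, an entry for each row: "dp": the shift along the tool's x, y, z in mm, a list of three; "twist": the turn about the tool's y in rad; "gripper": the finger opening in mm, from 0 to 85.4. In form: {"dp": [[dx, dy, dz], ...], "twist": [twist, ...], "gripper": [gripper, ...]}. A call has 1 to 20 rows; each row is the pose to reach, as a shift and turn from the pose measured when the call began, along the tool's axes at that moment; what a row does not reach only later rows make up. A row lasts 1/12 s, in which the tool goes at most 41.7 mm and 7.16 degrees, less where a joint would pass 70% of its speed; a pose out of reach is approached as far as the arm can. A call with a gripper value outside its range is refused whole. The fingers move at their own pace and stop on an object; the grip force is fixed at half the most. Time passes only in rows, so rows that repeat a pose let the fingers close. It gives the time, the measured TCP pose, the force and the opening at its end, in the units of the state.
- read_state(): the state, without advancing time (a new reading comes with each control period).
- grab_frame(name): name is "side" or "top" or "wrist"; returns the picture (384x512x3 uint8, blue, green, red); there is no depth.
- calibration(name): a dict with "intrinsics" (3x3 intrinsics, pixels), "k1" (the pictures are not rectified: a ray, as slopes to the right and down, at radius r is drawn at 1 + k1 r^2 times it, then the intrinsics apply), "xyz" and "rotation" of the camera in the world; the wrist camera has in their place "tool_from_camera" (4x4, takes a point from camera to tool coordinates, whose origin is the TCP and whose axes are the tool frame's). Camera axes: x right, y down, z forward; pixel columns grow to the right and rows downward; lengths in m; the calibration is good to about 2 mm. A picture is of the moment at which its call begins: read the wrist's pose just before it. calibration takes no time and is no camera call.
- job_done(): hands the job in, once; it reports no verdict.
The state is a dict: "clock": time; "qpos": joint angles; "joint_velocities": joint speeds; "tau": joint torques, N m; "eef_pos": TCP position; "ee_rot": TCP orientation; "wrist_force": force on the tool from outside, world axes, zero at the start; "ft_torque": the same for the moment, N m; "gripper_width": finger opening in m.
Only numpy, scipy, OpenCV 4.12 (cv2) and the standard library are available. Lean on these libraries where they do the work, as an engineer would, in place of code of your own. Each camera call takes 0.05 s, during which the arm holds its last target. There are 200 camera calls.

## Working session

There is one attempt and no reset: what is moved stays moved. The work goes in short steps, Python scripts to look and compute and a shell command to move; the robot and the scene stay as the last step left them, time stands still between calls to the robot, and variables do not carry over. Pictures are saved under pics/ and viewed, about 8 in all and at most 12, crops included, and the job is handed in when it is done.

```bash
mkdir -p pics; ls; python3 - <<'E'
from plant import *
import cv2,json
s=read_state(); print({k:(v if isinstance(v,float) else [round(float(x),3) for x in v]) if k!='gripper_width' else v for k,v in s.items()})
for n in ('top','side','wrist'):
    c=calibration(n); print(n,c)
    cv2.imwrite(f'pics/{n}0.png',grab_frame(n))
E
```

```text
pics
{'clock': 0.0, 'qpos': [-1.31, 0.087, 0.175, 1.66, 0.0, 1.571], 'joint_velocities': [-0.001, -0.0, 0.0, 0.001, -0.0, -0.0], 'tau': [-0.0, -52.039, 46.481, 0.016, 0.0, 0.0], 'eef_pos': [0.142, -0.531, 0.256], 'ee_rot': [-0.273, 2.084, -2.081], 'wrist_force': [-0.222, 0.185, 0.122], 'ft_torque': [-0.018, -0.011, -0.015], 'gripper_width': 0.08561186805209182}
top {'intrinsics': array([[487.68960873,   0.        , 259.29621128],
       [  0.        , 487.68960873, 192.57056071],
       [  0.        ,   0.        ,   1.        ]]), 'k1': 0.043125576440874974, 'xyz': array([0.32889612, 0.01136834, 1.51787015]), 'rotation': array([-2.13922711,  2.19286336, -0.14877988])}
side {'intrinsics': array([[427.994114  ,   0.        , 252.16259012],
       [  0.        , 427.994114  , 197.84870069],
       [  0.        ,   0.        ,   1.        ]]), 'k1': -0.14193992849621526, 'xyz': array([0.30654192, 0.90271611, 0.82118315]), 'rotation': array([-0.20966712,  2.73133588, -1.3362096 ])}
wrist {'intrinsics': array([[278.02114195,   0.        , 252.99361115],
       [  0.        , 278.02114195, 192.19737415],
       [  0.        ,   0.        ,   1.        ]]), 'k1': -0.03025871455546062, 'tool_from_camera': array([[ 5.11286872e-04,  9.63894648e-01,  2.66283395e-01,
        -6.55967093e-02],
       [ 5.80274379e-04, -2.66283671e-01,  9.63894532e-01,
        -1.16969955e-01],
       [ 9.99999701e-01, -3.38309189e-04, -6.95470714e-04,
         6.28278262e-04],
       [ 0.00000000e+00,  0.00000000e+00,  0.00000000e+00,
         1.00000000e+00]])}
```

```bash
python3 - <<'E'
import cv2
a=cv2.imread('pics/top0.png');b=cv2.imread('pics/side0.png')
cv2.imwrite('pics/top0x.png',cv2.resize(a,(768,576),interpolation=cv2.INTER_CUBIC))
cv2.imwrite('pics/side0x.png',cv2.resize(b,(768,576),interpolation=cv2.INTER_CUBIC))
E
```

```text
(no output)
```

View pics/top0x.png

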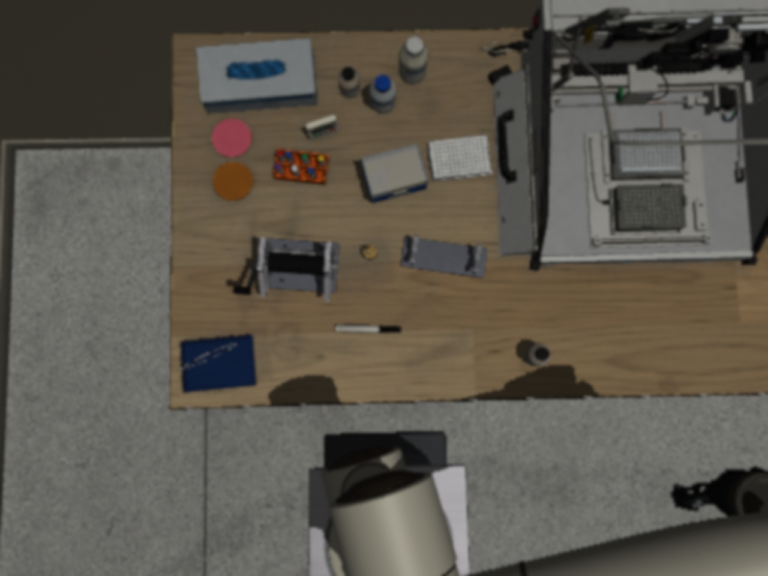

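View pics/side0x.png

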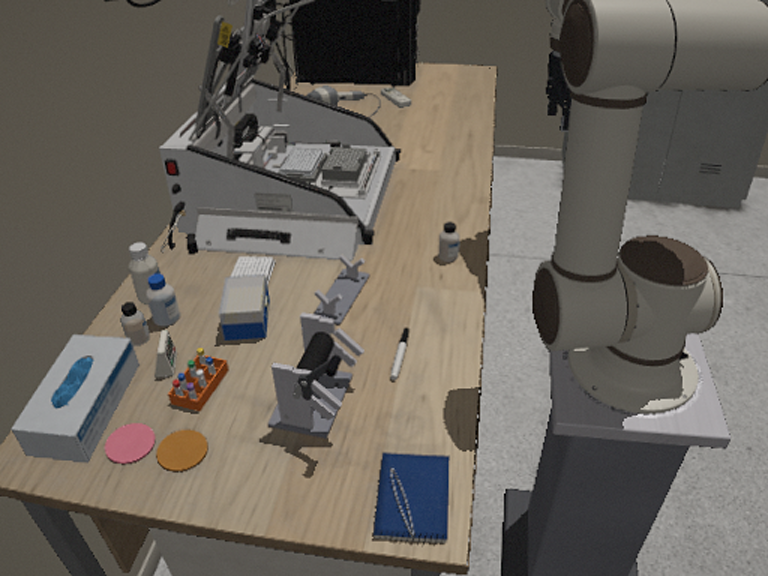

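The top view (768-wide) shows the stand around (297,265) with its lever knob near (242,288), the cradle around (444,256), the weight at (369,252) and the marker in front at (368,328). The side view agrees. Next I'll write helpers and get coarse positions.

```bash
cat > h.py <<'E'
import numpy as np, cv2
from scipy.spatial.transform import Rotation as R
from plant import *
def cam(n,st=None):
    c=calibration(n)
    if n=='wrist':
        st=st or read_state(); T=np.eye(4);T[:3,:3]=R.from_rotvec(st['ee_rot']).as_matrix();T[:3,3]=st['eef_pos']
        T=T@c['tool_from_camera'];r,t=T[:3,:3],T[:3,3]
    else: r,t=R.from_rotvec(c['rotation']).as_matrix(),np.array(c['xyz'])
    return np.array(c['intrinsics']),c['k1'],r,t
def proj(C,P):
    K,k,r,t=C;p=(np.atleast_2d(P)-t)@r;u=p[:,:2]/p[:,2:];u=u*(1+k*(u**2).sum(1,keepdims=True))
    return u@K[:2,:2].T+K[:2,2]
def unproj(C,px,z):
    K,k,r,t=C
    u=cv2.undistortPoints(np.array(px,float).reshape(-1,1,2),K,np.array([k,0,0,0,0.])).reshape(-1,2)
    d=np.c_[u,np.ones(len(u))]@r.T
    return t+d*((z-t[2])/d[:,2])[:,None]
def pose(x,y,a,P):
    P=np.atleast_2d(P)/1000.;c,s=np.cos(a),np.sin(a)
    return np.c_[x+c*P[:,0]-s*P[:,1],y+s*P[:,0]+c*P[:,1],P[:,2]]
def tool(P,st=None):
    "world point(s) -> current tool coords mm"
    st=st or read_state();return (np.atleast_2d(P)-st['eef_pos'])@R.from_rotvec(st['ee_rot']).as_matrix()*1000
E
python3 - <<'E'
from h import *
np.set_printoptions(precision=3,suppress=True)
C=cam('top');s=2/3
print('cradle corners z~8', unproj(C,[[402*s,264*s],[484*s,275*s],[404*s,238*s],[486*s,249*s]],0.008))
print('stand roller',unproj(C,[[297*s,263*s]],0.11),'cheek tops',unproj(C,[[262*s,238*s],[262*s,295*s],[332*s,242*s],[326*s,300*s]],0.13))
print('knob',unproj(C,[[242*s,288*s]],.18),'weight',unproj(C,[[369*s,252*s]],.04),'bottle',unproj(C,[[539*s,353*s]],.08))
print(R.from_rotvec(read_state()['ee_rot']).as_matrix())
E
```

```text
cradle corners z~8 [[ 0.564 -0.044  0.008]
 [ 0.537 -0.214  0.008]
 [ 0.619 -0.049  0.008]
 [ 0.592 -0.221  0.008]]
stand roller [[0.555 0.164 0.11 ]] cheek tops [[0.602 0.228 0.13 ]
 [0.492 0.229 0.13 ]
 [0.591 0.094 0.13 ]
 [0.479 0.108 0.13 ]]
knob [[0.5   0.257 0.18 ]] weight [[0.586 0.024 0.04 ]] bottle [[ 0.37  -0.305  0.08 ]]
[[-0.966 -0.     0.258]
 [-0.258  0.001 -0.966]
 [-0.    -1.    -0.001]]
```

```bash
python3 -m jog '{"dp":[[0,-44,0],[-498,-44,-479],[-498,-44,-479],[-498,-44,-479],[-498,-44,-479],[-498,-44,-479],[-498,-44,-479],[-498,-44,-479],[-498,-44,-479],[-498,-44,-479],[-498,-44,-479],[-498,-44,-479],[-498,-44,-479],[-498,-44,-479],[-498,-44,-479],[-498,-44,-479],[-498,-44,-479],[-498,-44,-479],[-498,-44,-479],[-498,-44,-479]],"twist":[0,-1.31,-1.31,-1.31,-1.31,-1.31,-1.31,-1.31,-1.31,-1.31,-1.31,-1.31,-1.31,-1.31,-1.31,-1.31,-1.31,-1.31,-1.31,-1.31],"gripper":[0,0,0,0,0,0,0,0,0,0,0,0,0,0,0,0,0,0,0,0]}'; python3 - <<'E'
from h import *
import json
s=read_state();print(s['eef_pos'],s['qpos'],s['joint_velocities'],R.from_rotvec(s['ee_rot']).as_matrix().round(3))
im=grab_frame('wrist');cv2.imwrite('pics/w1.png',im);cv2.imwrite('pics/w1x.png',cv2.resize(im,(800,600),interpolation=cv2.INTER_CUBIC))
json.dump({k:np.array(s[k]).tolist() for k in('eef_pos','ee_rot')},open('w1.json','w'))
E
```

```text
clock: 1.82
eef_pos: [0.4997, 0.0611, 0.2994]
ee_rot: [-1.211, 1.209, -1.206]
wrist_force: [0.3, -0.3, -0.4]
gripper_width: 0.0
[0.4996637  0.06105517 0.299388  ] [ 1.21126328e-01 -2.39814204e-03  1.68070922e-01  1.74316610e+00
  8.97255687e-04  1.68939179e+00] [-0.03962438 -0.03309895 -0.01594066  0.00923813 -0.0033495  -0.01263648] [[ 0.003 -0.002  1.   ]
 [-1.     0.001  0.003]
 [-0.001 -1.    -0.002]]
```

View pics/w1x.png

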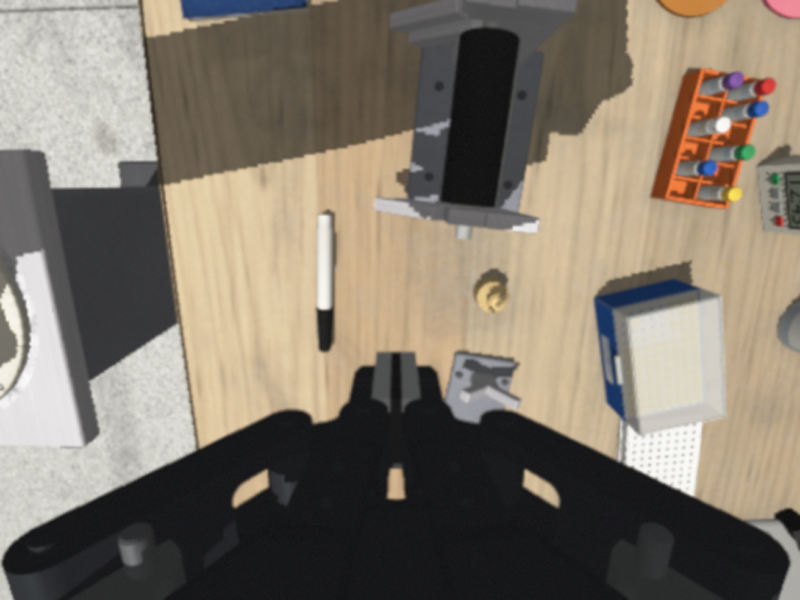

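The wrist view shows the stand (roller between 455–520 px, right cheek near y≈210) and the cradle's left end at (485,385), but the gripper hides the lower half. I'll take one view further left and one further right.

```bash
cat > snap.py <<'E'
import sys,json
from h import *
n=sys.argv[1];s=read_state();print(s['eef_pos'],np.abs(s['joint_velocities']).max())
im=grab_frame('wrist');cv2.imwrite(f'pics/{n}.png',im);cv2.imwrite(f'pics/{n}x.png',cv2.resize(im,(800,600),interpolation=cv2.INTER_CUBIC))
json.dump({k:np.array(s[k]).tolist() for k in('eef_pos','ee_rot')},open(n+'.json','w'))
E
python3 -m jog '{"dp":[[250,0,0],[250,0,0],[250,0,0],[250,0,0],[250,0,0],[250,0,0],[250,0,0],[250,0,0],[250,0,0],[250,0,0]],"twist":[0,0,0,0,0,0,0,0,0,0],"gripper":[0,0,0,0,0,0,0,0,0,0]}' >/dev/null; python3 snap.py w2
python3 -m jog '{"dp":[[-390,-35,0],[-390,-35,0],[-390,-35,0],[-390,-35,0],[-390,-35,0],[-390,-35,0],[-390,-35,0],[-390,-35,0],[-390,-35,0],[-390,-35,0],[-390,-35,0],[-390,-35,0],[-390,-35,0]],"twist":[0,0,0,0,0,0,0,0,0,0,0,0,0],"gripper":[0,0,0,0,0,0,0,0,0,0,0,0,0]}'; python3 snap.py w3
```

```text
[ 0.49917668 -0.18946382  0.30004125] 0.018703436539654908
clock: 3.83
eef_pos: [0.4981, 0.2011, 0.3354]
ee_rot: [-1.211, 1.207, -1.206]
wrist_force: [1.1, 0.5, 0.4]
gripper_width: 0.0001
[0.49812558 0.20105181 0.33539166] 0.027469495947148214
```

View pics/w2x.png

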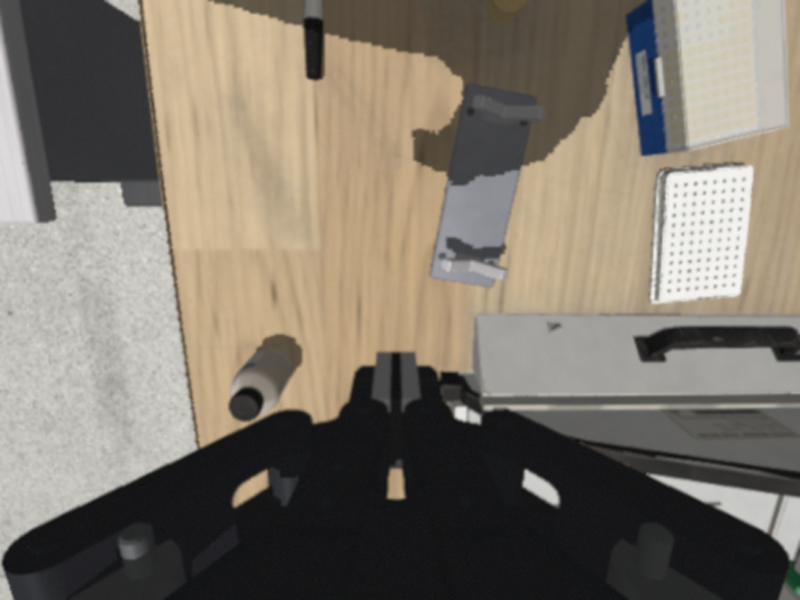

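View pics/w3x.png

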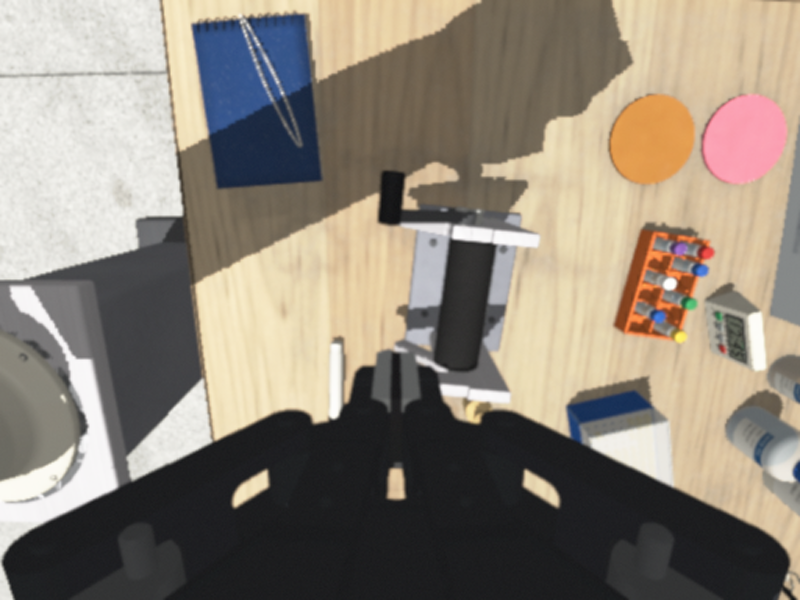

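The cradle's four base corners are clear at (467,84), (537,97), (432,277) and (492,287). In w3 the knob is at (393,198), the roller at (465,300) and the base plate's rear-left corner at (521,213). I'll fit the poses to these.

```bash
cat > fit.py <<'E'
from h import *
import json
from scipy.optimize import least_squares
np.set_printoptions(precision=4,suppress=True)
W={n:cam('wrist',{k:np.array(v) for k,v in json.load(open(n+'.json')).items()}) for n in('w1','w2','w3')}
f=512/800
S2=lambda p:np.array(p,float)*f
def fit(obs,x0,edges=()):
    def res(q):
        r=[(proj(W[w],pose(*q,[P]))[0]-S2(p)) for w,P,p in obs]
        for w,A,B,p in edges:
            a,b=proj(W[w],pose(*q,[A,B]));d=(b-a)/np.linalg.norm(b-a);e=S2(p)-a;r.append([d[0]*e[1]-d[1]*e[0],0])
        return np.concatenate(r)
    s=least_squares(res,x0,loss='soft_l1');print(s.x,res(s.x).reshape(-1,2).round(1).tolist());return s.x
cr=fit([('w2',(-32,88,8),(467,84)),('w2',(32,88,8),(537,97)),('w2',(-32,-88,8),(432,277)),('w2',(32,-88,8),(492,287))],[.578,-.132,-.16])
L=((-30,-75,10),(-30,75,10));Rr=((75,-75,10),(75,75,10))
st=fit([('w3',(75,75,10),(521,213)),('w1',(12,55,115),(490,30)),('w1',(12,-55,115),(471,206)),('w3',(12,-55,115),(457,370)),('w3',(-57,84,182),(393,198))],[.545,.165,-.1],
 [('w3',*L,(414,262)),('w3',*L,(408,340)),('w1',*L,(420,60)),('w1',*L,(412,190)),('w3',*Rr,(519,230)),('w3',*Rr,(501,345)),('w1',*Rr,(542,60)),('w1',*Rr,(530,170))])
json.dump({'cr':cr.tolist(),'st':st.tolist()},open('fit.json','w'))
def draw(n,segs):
    im=cv2.resize(cv2.imread(f'pics/{n}.png'),(800,600),interpolation=cv2.INTER_CUBIC)
    for q,A,B,c in segs:
        a,b=(proj(W[n],pose(*q,[A,B]))/f);cv2.line(im,tuple(int(v*16) for v in a),tuple(int(v*16) for v in b),c,1,cv2.LINE_AA,4)
    return im
def box(q,x0,x1,y0,y1,z,c):
    P=[(x0,y0,z),(x1,y0,z),(x1,y1,z),(x0,y1,z)];return [(q,P[i],P[(i+1)%4],c) for i in range(4)]
def circ(q,y,z,x,r,c):
    P=[(x+r*np.cos(t),y,z+r*np.sin(t)) for t in np.linspace(0,2*np.pi,25)];return [(q,P[i],P[i+1],c) for i in range(24)]
g=(0,255,0);r=(0,0,255);y=(0,255,255)
S=box(st,-30,75,-75,75,10,g)+circ(st,-55,95,12,20,r)+circ(st,55,95,12,20,r)+circ(st,68,181,-58,7.5,y)+circ(st,100,181,-58,7.5,y)+circ(st,-80,95,12,6,y)
D=box(cr,-32,32,-88,88,8,g)+[(cr,(-30,s,59),(0,s,36),r) for s in(-70,-60,60,70)]+[(cr,(30,s,59),(0,s,36),r) for s in(-70,-60,60,70)]
a=draw('w3',S)[140:420,340:590];b=draw('w1',S)[0:280,340:590];c=draw('w2',D)[60:340,380:630]
o=np.hstack([a,b,c]);cv2.imwrite('pics/ov.png',o)
E
python3 fit.py
```

```text
[ 0.5754 -0.1323 -0.1674] [[-0.4, -1.0], [0.7, -0.5], [-2.2, 0.9], [0.9, 1.5]]
[ 0.5426  0.1675 -0.0839] [[0.9, 0.7], [3.2, -2.8], [0.9, -0.6], [1.0, 1.4], [-2.1, 1.4], [0.8, 0.0], [1.9, 0.0], [0.3, 0.0], [2.8, 0.0], [-0.5, 0.0], [-0.2, 0.0], [-0.8, 0.0], [2.3, 0.0]]
```

View pics/ov.png

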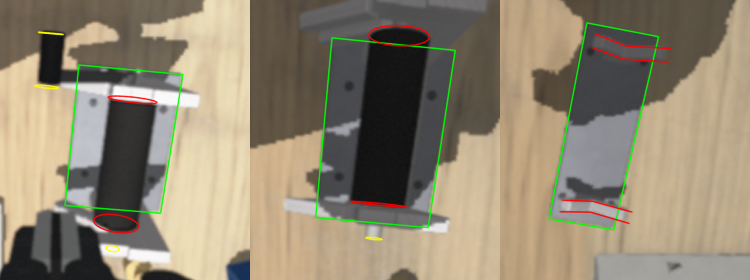

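Overlay fits within about 2 px (~2–3 mm). Next, the lever waypoints.

```bash
cat > wp.py <<'E'
# usage: wp.py st|cr x,y,z(mm, TCP in frame) ...  -> tool-axis shifts and twist to frame yaw
import sys,json
from h import *
q=json.load(open('fit.json'))[sys.argv[1]];s=read_state();M=R.from_rotvec(s['ee_rot']).as_matrix()
yaw=np.arctan2(M[1,2],M[0,2]);print('twist to frame',round(yaw-q[2],3),'tool y',M[:,1].round(3))
c,n=np.cos(q[2]),np.sin(q[2]);d=(np.array(s['eef_pos'])-[q[0],q[1],0])*1000
print('now in frame',(c*d[0]+n*d[1]).round(1),(-n*d[0]+c*d[1]).round(1),d[2].round(1),'F',np.round(s['wrist_force'],1),'grip',round(s['gripper_width']*1000,1))
for a in sys.argv[2:]: print(a,tool(pose(*q,[[float(v) for v in a.split(',')]]),s)[0].round(1))
E
python3 wp.py st " -105,84,240" " -105,84,197" " -80,84,197" "-60,84,200"
```

```text
twist to frame 0.086 tool y [-0.001  0.    -1.   ]
now in frame -46.9 29.2 335.5 F [-0.6 -0.1 -0.9] grip -0.2
 -105,84,240 [-59.6  95.5 -53.1]
 -105,84,197 [-59.6 138.5 -53.1]
 -80,84,197 [-57.4 138.5 -28.2]
-60,84,200 [-55.7 135.5  -8.3]
```

```bash
python3 -m jog '{"dp":[[-60,0,-53],[-60,0,-53],[-60,95,-53],[-60,95,-53],[-60,95,-53],[-60,138,-53],[-60,138,-53],[-60,138,-53],[-60,138,-53]],"twist":[0.086,0.086,0.086,0.086,0.086,0.086,0.086,0.086,0.086],"gripper":[0,0,0,0,0,0,0,0,0]}'; python3 wp.py st " -105,84,197" " -80,84,200"  " 30,84,197"; python3 snap.py w4
```

```text
clock: 4.63
eef_pos: [0.4458, 0.2601, 0.1998]
ee_rot: [-1.166, 1.271, -1.271]
wrist_force: [0.0, -0.1, 0.7]
gripper_width: -0.0001
twist to frame -0.001 tool y [ 0.001  0.002 -1.   ]
now in frame -104.2 84.2 199.8 F [ 0.  -0.1  0.7] grip -0.1
 -105,84,197 [ 0.2  2.8 -0.8]
 -80,84,200 [ 0.2 -0.1 24.2]
 30,84,197 [1.000e-01 3.000e+00 1.342e+02]
[0.44576892 0.26013661 0.19984826] 0.03812532568779078
```

View pics/w4x.png

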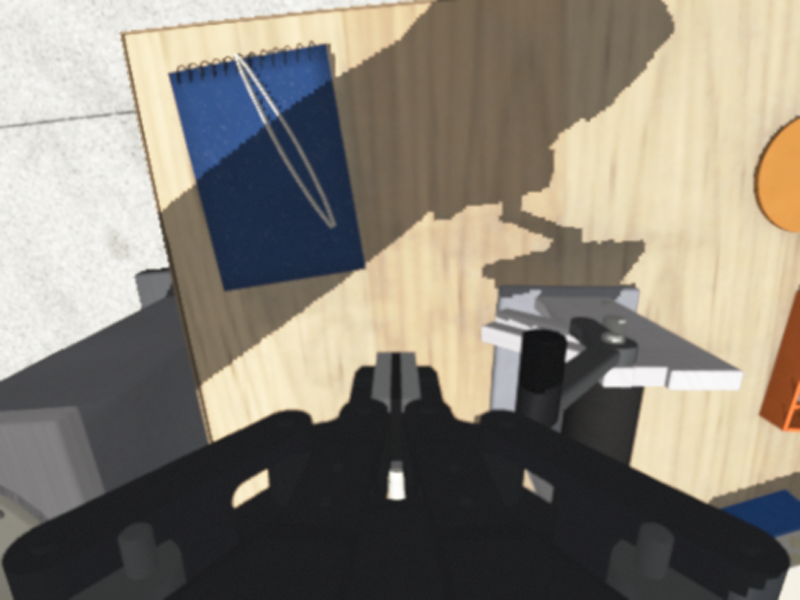

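Closed fingers (around (395,375)) are in front of and level with the knob (520–565, 335–425). Pushing.

```bash
python3 -m jog '{"dp":[[0,3,15],[0,3,25],[0,0,35],[0,-4,45],[0,-8,55],[0,-10,65],[0,-10,75],[0,-8,85],[0,-4,95],[0,0,105],[0,2,115],[0,3,122],[0,3,122]],"twist":[0,0,0,0,0,0,0,0,0,0,0,0,0],"gripper":[0,0,0,0,0,0,0,0,0,0,0,0,0]}'; python3 wp.py st " 30,84,197"
```

```text
clock: 5.77
eef_pos: [0.5688, 0.25, 0.1966]
ee_rot: [-1.166, 1.272, -1.271]
wrist_force: [-0.1, 0.7, 1.0]
gripper_width: -0.0002
twist to frame -0.001 tool y [ 0.001  0.002 -1.   ]
now in frame 19.2 84.4 196.6 F [-0.1  0.7  1. ] grip -0.2
 30,84,197 [ 0.3 -0.4 10.8]
```

```bash
python3 -m jog '{"dp":[[0,0,3],[0,0,6],[0,0,9],[0,0,12],[0,0,15],[0,0,15]],"twist":[0,0,0,0,0,0],"gripper":[0,0,0,0,0,0]}'; python3 wp.py st " 30,84,197";python3 snap.py w5
```

```text
clock: 6.27
eef_pos: [0.58, 0.2488, 0.1961]
ee_rot: [-1.173, 1.278, -1.266]
wrist_force: [-24.6, 1.7, 4.5]
gripper_width: 0.0
twist to frame -0.0 tool y [-0.008  0.002 -1.   ]
now in frame 30.5 84.2 196.1 F [-24.6   1.7   4.5] grip 0.0
 30,84,197 [ 0.2 -0.9 -0.5]
[0.58003134 0.24884613 0.19608351] 0.009700195965822734
```

View pics/w5x.png

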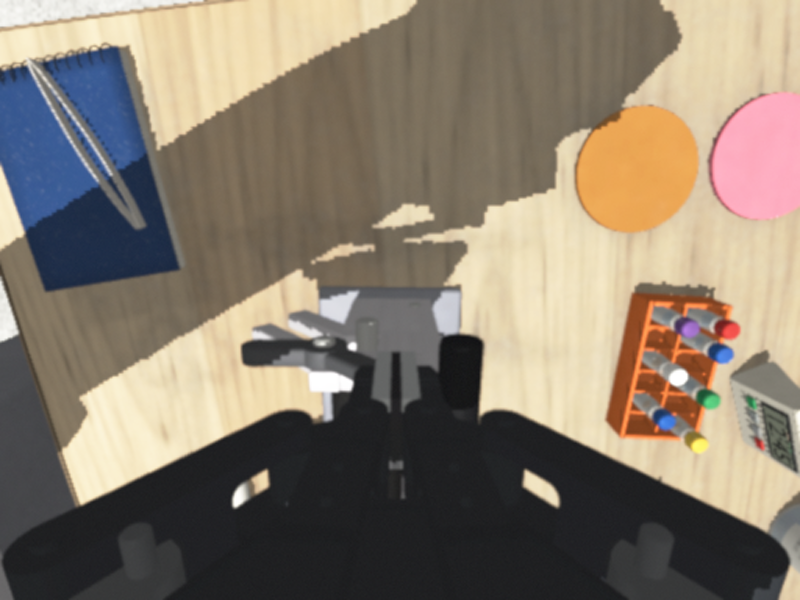

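Force rose to 25 N at the predicted stop position (30 mm), and the knob now lies at (460,370) behind with the lobe forward, so the lever is open. Backing off and going above the roller.

```bash
python3 -m jog '{"dp":[[0,0,-10],[0,-35,-14],[0,-70,-16],[30,-70,-18],[60,-70,-18],[84,-70,-18],[84,-70,-18],[84,-70,-18],[84,-70,-18]],"twist":[0,0,0,0,0,0,0,0,0],"gripper":[0,0,0,62,62,62,62,62,62]}'; python3 wp.py st "12,0,150" "12,0,101";python3 snap.py w6; python3 - <<'E'
from h import *
im=cv2.imread('pics/w6x.png')
import json
C=cam('wrist');q=json.load(open('fit.json'))['st']
for P in [(12,y,115) for y in range(-55,56,10)]+[(-30,y,10) for y in range(-75,76,10)]+[(75,y,10) for y in range(-75,76,10)]+[(50,84,179)]:
    p=proj(C,pose(*q,[P]))[0]*800/512;cv2.circle(im,tuple(int(v) for v in p),2,(0,255,0),-1)
cv2.imwrite('pics/w6o.png',im[:420])
E
```

```text
clock: 7.07
eef_pos: [0.556, 0.1666, 0.2664]
ee_rot: [-1.172, 1.277, -1.267]
wrist_force: [0.5, -0.4, -0.0]
gripper_width: 0.0617
twist to frame -0.001 tool y [-0.006  0.002 -1.   ]
now in frame 13.4 0.3 266.4 F [ 0.5 -0.4 -0. ] grip 61.7
12,0,150 [  0.4 116.4  -0.7]
12,0,101 [  0.5 165.4  -0.4]
[0.55597791 0.16664417 0.26639779] 0.01449578508705126
```

View pics/w6o.png

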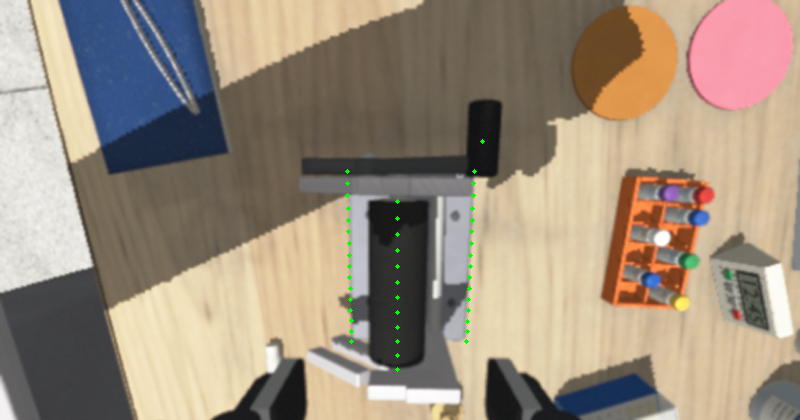

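The overlay agrees within about 1–2 mm, including the open knob's predicted position. Descending and gripping.

```bash
python3 -m jog '{"dp":[[0,40,0],[0,80,0],[0,110,0],[0,135,0],[0,152,0],[0,165,0],[0,165,0],[0,165,0]],"twist":[0,0,0,0,0,0,0,0],"gripper":[62,62,62,62,62,62,62,62]}'; python3 wp.py st "12,0,101"
```

```text
clock: 7.78
eef_pos: [0.5547, 0.1678, 0.1013]
ee_rot: [-1.173, 1.276, -1.266]
wrist_force: [0.1, -0.0, 1.2]
gripper_width: 0.0619
twist to frame 0.001 tool y [-0.007  0.002 -1.   ]
now in frame 12.1 1.3 101.3 F [ 0.1 -0.   1.2] grip 61.9
12,0,101 [ 1.3  0.3 -0.1]
```

```bash
python3 -m jog '{"dp":[[0,0,0],[0,0,0],[0,0,0],[0,0,0],[0,0,0],[0,0,0],[0,0,0],[0,0,0]],"twist":[0,0,0,0,0,0,0,0],"gripper":[20,20,20,20,20,20,20,20]}'; python3 wp.py st "12,0,101"
```

```text
clock: 8.45
eef_pos: [0.5556, 0.1682, 0.1032]
ee_rot: [-1.17, 1.275, -1.266]
wrist_force: [-0.3, 0.9, 6.4]
gripper_width: 0.0383
twist to frame 0.001 tool y [-0.004  0.003 -1.   ]
now in frame 12.9 1.8 103.2 F [-0.3  0.9  6.4] grip 38.3
12,0,101 [ 1.8  2.2 -0.9]
```

```bash
python3 -m jog '{"dp":[[0,-3,0],[0,-4,0],[0,-4,0],[0,-4,-5],[0,-3.5,-10],[0,-2.5,-15],[0,-2.5,-18],[0,-2.5,-18],[0,-2.5,-18]],"twist":[0,0,0,0,0,0,0,0,0],"gripper":[20,20,20,20,20,20,20,20,20]}'; python3 wp.py st "-6,0,103"
```

```text
clock: 9.2
eef_pos: [0.5375, 0.1697, 0.1059]
ee_rot: [-1.17, 1.274, -1.266]
wrist_force: [0.8, 0.1, -2.6]
gripper_width: 0.0386
twist to frame 0.001 tool y [-0.004  0.003 -1.   ]
now in frame -5.3 1.8 105.9 F [ 0.8  0.1 -2.6] grip 38.6
-6,0,103 [ 1.8  2.9 -0.7]
```

```bash
python3 -m jog '{"dp":[[0,4,-4],[0,8,-8],[0,12,-12],[0,16,-16],[0,20,-20],[0,20,-20]],"twist":[0,0,0,0,0,0],"gripper":[20,20,20,20,20,20]}'; python3 wp.py st " -26,1.8,85"
```

```text
clock: 9.7
eef_pos: [0.5162, 0.1714, 0.0848]
ee_rot: [-1.172, 1.275, -1.266]
wrist_force: [0.5, 0.5, -3.4]
gripper_width: 0.0387
twist to frame 0.001 tool y [-0.006  0.002 -1.   ]
now in frame -26.6 1.6 84.8 F [ 0.5  0.5 -3.4] grip 38.7
 -26,1.8,85 [-0.2 -0.2  0.6]
```

Free sliding, with the force reading only the roller's weight. Continuing to clear the mouth.

```bash
python3 -m jog '{"dp":[[0,5,-5],[0,10,-10],[0,15,-15],[0,20,-20],[0,24,-24],[0,27,-27],[0,27,-27]],"twist":[0,0,0,0,0,0,0],"gripper":[20,20,20,20,20,20,20]}'; python3 wp.py st " -53,1.8,57" "-100,1.8,57"
```

```text
clock: 10.28
eef_pos: [0.4882, 0.1736, 0.0572]
ee_rot: [-1.173, 1.276, -1.265]
wrist_force: [-0.7, 0.5, -3.0]
gripper_width: 0.0386
twist to frame 0.001 tool y [-0.007  0.002 -1.   ]
now in frame -54.7 1.5 57.2 F [-0.7  0.5 -3. ] grip 38.6
 -53,1.8,57 [-0.3  0.2  1.7]
-100,1.8,57 [ -0.3   0.6 -45.3]
```

```bash
python3 -m jog '{"dp":[[0,0,-15],[0,0,-35],[0,0,-55],[0,-30,-60],[0,-70,-60],[0,-110,-60],[0,-150,-60],[0,-190,-60],[0,-200,-60],[0,-200,-60]],"twist":[0,0,0,0,0,0,0,0,0,0],"gripper":[20,20,20,20,20,20,20,20,20,20]}'; python3 wp.py st; python3 wp.py cr "0,1,200" "0,1,120"
```

```text
clock: 11.12
eef_pos: [0.431, 0.1786, 0.2612]
ee_rot: [-1.167, 1.273, -1.266]
wrist_force: [0.8, 0.2, -2.5]
gripper_width: 0.0379
twist to frame 0.001 tool y [-0.001  0.004 -1.   ]
now in frame -112.1 1.7 261.2 F [ 0.8  0.2 -2.5] grip 37.9
twist to frame 0.085 tool y [-0.001  0.004 -1.   ]
now in frame -194.2 282.5 261.2 F [ 0.8  0.2 -2.5] grip 37.9
0,1,200 [297.2  59.7 169.7]
0,1,120 [297.5 139.7 169.8]
```

```bash
python3 -m jog '{"dp":[[15,0,5],[40,0,15],[75,0,35],[110,0,55],[145,0,75],[180,0,95],[215,0,115],[250,0,140],[275,20,158],[290,40,166],[297,60,170],[297,60,170],[297,60,170],[297,60,170]],"twist":[0,0,0,0.02,0.04,0.06,0.08,0.085,0.085,0.085,0.085,0.085,0.085,0.085],"gripper":[20,20,20,20,20,20,20,20,20,20,20,20,20,20]}'; python3 wp.py cr "0,1,110" "0,1,51"; python3 snap.py w7; python3 - <<'E'
from h import *
import json
im=cv2.imread('pics/w7x.png')
C=cam('wrist');q=json.load(open('fit.json'))['cr']
def ln(A,B,c):
    p=proj(C,pose(*q,[A,B]))*800/512;cv2.line(im,*[tuple(int(round(v)) for v in a) for a in p],c,1,cv2.LINE_AA)
B=[(-32,-88,8),(32,-88,8),(32,88,8),(-32,88,8)]
for i in range(4): ln(B[i],B[(i+1)%4],(0,255,0))
for y in(60,70):
    ln((-30,y,59),(-24,y,59),(0,0,255));ln((-23,y,59),(0,y,36),(0,0,255));ln((23,y,59),(0,y,36),(0,0,255))
cv2.imwrite('pics/w7o.png',cv2.resize(im[100:420,230:570],(765,600) if False else (637,600),interpolation=cv2.INTER_CUBIC))
E
```

```text
clock: 12.28
eef_pos: [0.5756, -0.1305, 0.1999]
ee_rot: [-1.123, 1.335, -1.327]
wrist_force: [-0.3, -0.9, -2.1]
gripper_width: 0.0383
twist to frame 0.0 tool y [-0.001  0.005 -1.   ]
now in frame -0.1 1.8 199.9 F [-0.3 -0.9 -2.1] grip 38.3
0,1,110 [ 1.2 89.9  0.3]
0,1,51 [  1.4 148.9   0.4]
[ 0.5756374  -0.13050645  0.19994022] 0.02133292483554043
```

View pics/w7o.png

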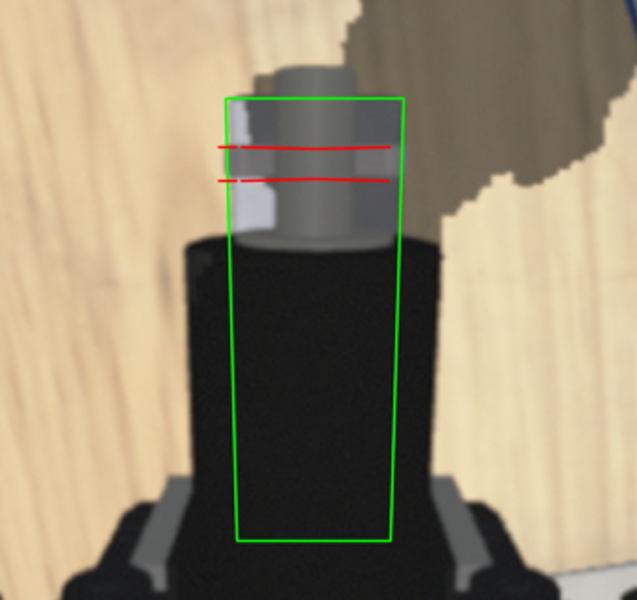

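The axle (x≈315) is centred on the cradle outline (228–402), and the yaw matches. I'll check the roller's axial position, then lower to just above the notches.

```bash
python3 - <<'E'
from h import *
import json
q=json.load(open('fit.json'))['cr'];C=cam('wrist')
def fr(p,z):
    w=unproj(C,[np.array(p)*.64],z)[0];c,s=np.cos(q[2]),np.sin(q[2]);d=(w[:2]-q[:2])*1000;return (c*d[0]+s*d[1]).round(1),(-s*d[0]+c*d[1]).round(1)
k=1.874
for p,z in (((315,236),.212),((315,66),.199)): print(fr((230+p[0]/k,100+p[1]/k),z))
E
python3 -m jog '{"dp":[[0,35,0],[0,70,0],[0,95,0],[0,115,0],[0,125,0],[0,125,0],[0,125,0]],"twist":[0,0,0,0,0,0,0],"gripper":[20,20,20,20,20,20,20]}'; python3 wp.py cr "0,1,53"
```

```text
(np.float64(-0.4), np.float64(57.3))
(np.float64(-0.4), np.float64(79.4))
clock: 12.92
eef_pos: [0.5765, -0.1295, 0.0773]
ee_rot: [-1.122, 1.331, -1.328]
wrist_force: [0.8, 0.1, -2.6]
gripper_width: 0.0384
twist to frame 0.001 tool y [ 0.002  0.004 -1.   ]
now in frame 0.6 2.9 77.3 F [ 0.8  0.1 -2.6] grip 38.4
0,1,53 [ 2.  24.3 -0.6]
```

```bash
python3 -m jog '{"dp":[[2,6,-0.5],[2,12,-0.5],[2,16,-0.5],[2,20,-0.5],[2,22,-0.5],[2,24,-0.5],[2,24,-0.5]],"twist":[0,0,0,0,0,0,0],"gripper":[20,20,20,20,20,20,20]}'; python3 wp.py cr "0,1,53"
```

```text
clock: 13.5
eef_pos: [0.576, -0.1314, 0.0534]
ee_rot: [-1.122, 1.331, -1.328]
wrist_force: [1.0, 0.4, -1.6]
gripper_width: 0.0382
twist to frame 0.001 tool y [ 0.002  0.004 -1.   ]
now in frame 0.4 1.0 53.4 F [ 1.   0.4 -1.6] grip 38.2
0,1,53 [-0.   0.4 -0.4]
```

Contact is just starting. Creeping down a little more.

```bash
python3 -m jog '{"dp":[[0,1,0],[0,2,0],[0,3,0],[0,3,0]],"twist":[0,0,0,0],"gripper":[20,20,20,20]}'; python3 wp.py cr "0,1,53"
```

```text
clock: 13.83
eef_pos: [0.5767, -0.1316, 0.0523]
ee_rot: [-1.121, 1.328, -1.329]
wrist_force: [-2.7, 0.2, 9.2]
gripper_width: 0.0381
twist to frame 0.002 tool y [ 0.005  0.003 -1.   ]
now in frame 1.2 0.9 52.3 F [-2.7  0.2  9.2] grip 38.1
0,1,53 [-0.1 -0.7 -1.2]
```

Seated, with 9 N upward force. Releasing and rising.

```bash
python3 -m jog '{"dp":[[0,0,0],[0,0,0],[0,0,0],[0,0,0],[0,0,0],[0,0,0]],"twist":[0,0,0,0,0,0],"gripper":[42,46,52,58,62,62]}'; python3 -m jog '{"dp":[[0,-15,0],[0,-40,0],[0,-75,0],[0,-110,0],[0,-150,0],[30,-190,0],[70,-200,0],[70,-200,0],[70,-200,0]],"twist":[0,0,0,0,0,0,0,0,0],"gripper":[62,62,62,62,62,62,62,62,62]}'; python3 snap.py w8; python3 - <<'E'
from h import *
import json
im=cv2.imread('pics/w8x.png');Q=json.load(open('fit.json'));C=cam('wrist')
for P in [(0,y,65) for y in range(-55,56,10)]+[(0,80,51),(0,-80,51)]:
    p=proj(C,pose(*Q['cr'],[P]))[0]*800/512;cv2.circle(im,tuple(int(v) for v in p),2,(0,255,0),-1)
side=cv2.resize(grab_frame('side')[150:300,150:270],(400,500),interpolation=cv2.INTER_CUBIC)
o=cv2.resize(im[0:420,300:620],(380,500));cv2.imwrite('pics/end.png',np.hstack([o,side]))
E
```

```text
clock: 14.33
eef_pos: [0.5766, -0.1315, 0.0521]
ee_rot: [-1.121, 1.328, -1.329]
wrist_force: [-0.1, 0.2, -0.1]
gripper_width: 0.0619
clock: 15.08
eef_pos: [0.5642, -0.2033, 0.2528]
ee_rot: [-1.118, 1.329, -1.333]
wrist_force: [0.4, -0.2, -0.1]
gripper_width: 0.0618
[ 0.56423253 -0.20326756  0.25279239] 0.057402269557287465
```

View pics/end.png

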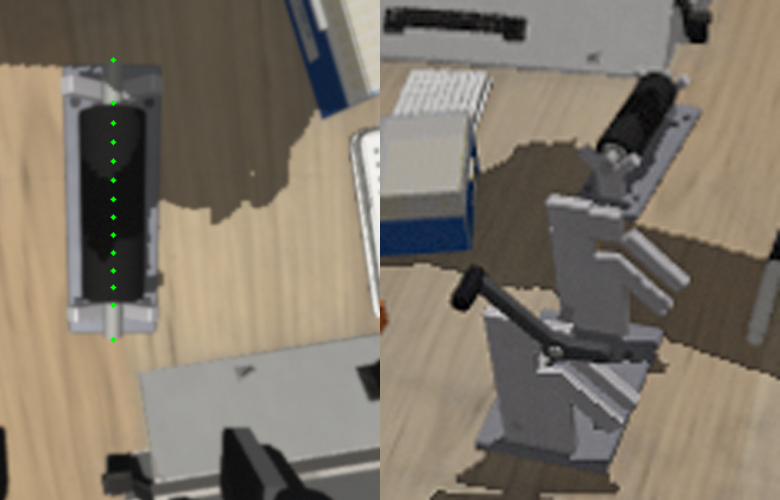

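The roller lies in both V notches along the predicted axis (left panel, x≈113). The side view shows the lever leaning fully back and the slots empty. Handing in.

```bash
python3 -m jog '{"dp":[[0,0,0],[0,0,0],[0,0,0]],"twist":[0,0,0],"gripper":[62,62,62]}'; python3 -c "
from plant import job_done;print(job_done())"
```

```text
clock: 15.43
eef_pos: [0.5641, -0.2, 0.2499]
ee_rot: [-1.122, 1.331, -1.327]
wrist_force: [-0.0, -0.2, -0.0]
gripper_width: 0.0619
the job is handed in; nothing more can be done
None
```

The job is handed in at 15.4 s of the 61 s allowed; no verdict was reported.

- **Lever:** I pushed the cam lever back to its stop. The force rose to about 25 N at the predicted stop position.
- **Roller out:** I gripped the roller by its sleeve, slid it forward and 45° down out of the slots with only its weight on the wrist, and lifted it over to the cradle.
- **Laying down:** I lowered it until the notches pushed back with about 9 N, then released it and backed off.

**Last checks:** The final wrist and side pictures show an axle end in each V notch along the predicted axis, the lever fully back and the slots empty. The wrist force is zero and the gripper is well clear.

**Not checked:** I did not compare the other things on the desk with their starting positions, but no unexpected contact force showed in the readings taken between moves. I also took no second picture to confirm the roller lay still. No check failed; the fitted poses of the stand and cradle were good to about 2–3 mm.

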